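Bring the classroom scale level

ROBOT

A 7-joint arm with a two-finger parallel gripper is mounted at the origin on the work surface. World frame = base frame: x ahead of the robot, y to its left, z up, the work surface at z = 0. Lengths are in mm, angles in rad, forces in N, time in s.
With the tool pointing down it reaches from about 400 to 875 mm from the base axis. Payload 4.4 kg.
Tool frame: the origin (TCP) lies at the very end of the fingers, on their centre line; the grasp point (between the pads) lies 19 mm behind it; z points along the fingers, y is the line along which they close (so a half turn about z gives the same grasp; the last joint's range is limited). The gripper opens to 85 mm and grips with 20 to 120 N. Pads are 22 mm wide; open, the fingers measure 114 mm over their backs; the gripper's body (76 mm by 85 mm) begins 54 mm behind the grasp point. The pads swing forward as they close: fully open they stand 13 mm farther back than shut.
Start: joints at [1.252, 0.628, 0.038, 1.517, -0.027, 0.996, -0.02], TCP at [162.603, -629.347, 231.313] pointing down, gripper open.
Joint ranges: [-3.06, 3.06], [-0.37, 2.12], [-1.25, 1.32], [0.18, 2.47], [-1.1, 4.24], [0.23, 1.98], [-2.94, 2.94]. Speed limits (rad/s): [2.57, 2.57, 3.14, 3.14, 3.14, 3.14, 3.14].

INTERFACE

Orientations are given as [roll, pitch, yaw] about the fixed x, y, z axes, in that order (R = Rz(yaw) Ry(pitch) Rx(roll)).
In Python, from cell import monitor, viewer, workorder gives the robot as it stands.
- The arm moves only by the tool arm_command, never from a script. Its argument "series" is one flat list of numbers, 5 for each row, row after row: the opening in per cent of the stroke, from 0 (shut) to 100 (fully open), then the shift along the tool's x, y, z in cm, then the turn about the tool's z in degrees. In form: [claw, x, y, z, roll, claw, x, y, z, roll, ...]. A call has exactly 5 rows; each row is the pose to reach, as a shift and turn from the pose commanded when the call began, along the tool's axes at that moment; what a row does not reach only later rows make up. A row lasts 1/12 s, in which the tool goes at most 41.7 mm and 7.16 degrees, less where a joint would pass 70% of its speed; a pose out of reach is approached as far as the arm can. A call with a gripper value outside its range is refused whole. The fingers move at their own pace and stop on an object; the grip force is fixed at half the most. Time passes only in rows, so rows that repeat a pose let the fingers close, or fill a call up. It gives the time, the measured TCP pose, the force, the opening and the grip force at its end, in the units of the state.
- monitor.read_state(): the state, without advancing time (a new reading comes with each control period).
- viewer.get_image(name): name is "scene" or "top"; returns (picture, depth): 480x640x3 uint8, red, green, blue; 480x640 float32, mm along the optical axis (not along the pixel's ray), 0 where there is no reading.
- viewer.camera_model(name): a dict with "mtx" (3x3 intrinsics, pixels), "R" (3x3) and "t" (3): a world point X has camera coordinates R X + t. Camera axes: x right, y down, z forward; pixel columns grow to the right and rows downward; lengths in mm; the calibration is good to about 2 mm. A picture is of the moment at which its call begins. camera_model takes no time and is no camera call.
- workorder.finish_job(): hands the job in; it is judged then, once.
The state is a dict: "clock": time; "qpos": joint angles; "qd": joint speeds; "tau": joint torques, N m; "eef_pos": TCP position; "tool_rot": TCP orientation; "force": force on the tool from outside, world axes, zero at the start; "torque": the same for the moment, N m; "width": finger opening in mm; "gripper_force": force on a finger pad.
Only numpy, scipy, OpenCV 4.12 (cv2) and the standard library are available. Lean on these libraries where they do the work, as an engineer would, in place of code of your own. Each camera call takes 0.05 s, during which the arm holds its last target. There are 200 camera calls.

TASK

The two-pan scale is out of balance: look which two of the three objects (wooden spool, glass jar, stepped steel pyramid) lie on it, work out how much the lighter one lacks, and stand exactly the two aluminium weights that make up the difference on the lighter (raised) pan, so that both pans come to rest level. Set the weights down upright, without dropping them, next to the object already there; leave the objects where they are, the spare weight on the bench, and do not disturb the cup, the tray or the object on the plywood block.

Things in the scene. Friction and masses are not known exactly. Their poses are not given: they have to be found in the camera images.
- pan_left (a joint): height of the left (+y) pan relative to level, m: 0 = both pans level, +0.009 = left pan fully raised (right pan fully lowered), -0.009 = left pan fully lowered. The right pan always moves by the opposite amount; pans stay horizontal and the place of a load on the pan makes no difference. Damped, and held weakly towards level: about 9 mm off level per 50 g of difference, up to the stops, so 50, 150 or 300 g of difference all rest on the stop. It settles in about 1 to 2 s.
- pan_left_floor (a point): centre of the upper surface of the left (+y) pan: square steel plate 160 x 160 mm, 5 mm thick, with a rim standing 5 mm above the surface; about 100 mm above the bench when level. Its x and y axes lie along the pan's sides, z up; +x is away from the robot. The object on the pan stands in its far half, about 40 mm beyond the centre; the near half is empty.
- pan_right_floor (a point): the same for the right (-y) pan; the pan centres are 300 mm apart along the scale's y axis, on a grey base with a narrow block between them (up to 70 mm high, below the pans).
- spool_mid (a point): centre of the wooden spool: two discs 60 mm in diameter with a narrower waist, 66 mm high, upright, weighted with a hidden core to 150 g. On a pan or on the plywood block.
- jar_mid (a point): centre of the closed round glass jar with an aluminium lid: 58 mm in diameter, 75 mm high, upright, 300 g. On a pan or on the plywood block.
- pyramid_mid (a point): centre of the dark steel pyramid of three square steps (56, 40, 24 mm wide, 20 mm high each), 60 mm high, hollow, 450 g. On a pan or on the plywood block.
- block: fixed open plywood block 110 x 110 x 100 mm to the right of the scale, whose top is level with the pans; origin at the centre of its underside. The object standing on it is not being weighed.
- w50_mid (a point): centre (32 mm above its foot) of the 50 g weight: upright aluminium cylinder with a small knob on top, body 21 mm in diameter and 50 mm high, 64 mm high with the knob; the thinnest of the three. Stands on the bench between the robot and the scale.
- w100_mid (a point): centre (32 mm above its foot) of the 100 g weight: same shape and height, body 30 mm in diameter; the middle one.
- w200_mid (a point): centre (32 mm above its foot) of the 200 g weight: same shape and height, body 42 mm in diameter; the thickest.
- cup: bystander: light yellow plastic cup, 76 mm wide at the rim, 85 mm high, origin at the centre of its underside.
- tray: bystander: white plastic tray 120 x 150 x 35 mm, origin at the centre of its underside.
Not all that is in view belongs to the job. What is shaped like the part that bears w100_mid but pink is not meant. Leave any green look-alike of the part that bears spool_mid alone.

How it is judged (in metres and radians):
At the end, for the whole second after the job is handed in: Both pans rest level (within 4 mm of level). The 100 g weight and exactly one of the 50 g and 200 g weights stand upright on one and the same pan, with their feet on it; the remaining weight is on the bench. The three objects stand upright where they were (value of joint pan_left between -0.004 and 0.004 m and velocity of joint pan_left between -0.01 and 0.01 m/s and (((x of w100_mid in the frame of pan_left_floor between -0.08 and 0.08 m and y of w100_mid in the frame of pan_left_floor between -0.08 and 0.08 m and z of w100_mid in the frame of pan_left_floor between 0.027 and 0.037 m and angle between w100_mid's own z axis and vertical below 0.15 rad) and (x of w50_mid in the frame of pan_left_floor between -0.08 and 0.08 m and y of w50_mid in the frame of pan_left_floor between -0.08 and 0.08 m and z of w50_mid in the frame of pan_left_floor between 0.027 and 0.037 m and angle between w50_mid's own z axis and vertical below 0.15 rad) and height (world z) of w200_mid between 0 and 0.045 m) or ((x of w100_mid in the frame of pan_left_floor between -0.08 and 0.08 m and y of w100_mid in the frame of pan_left_floor between -0.08 and 0.08 m and z of w100_mid in the frame of pan_left_floor between 0.027 and 0.037 m and angle between w100_mid's own z axis and vertical below 0.15 rad) and (x of w200_mid in the frame of pan_left_floor between -0.08 and 0.08 m and y of w200_mid in the frame of pan_left_floor between -0.08 and 0.08 m and z of w200_mid in the frame of pan_left_floor between 0.027 and 0.037 m and angle between w200_mid's own z axis and vertical below 0.15 rad) and height (world z) of w50_mid between 0 and 0.045 m) or ((x of w100_mid in the frame of pan_right_floor between -0.08 and 0.08 m and y of w100_mid in the frame of pan_right_floor between -0.08 and 0.08 m and z of w100_mid in the frame of pan_right_floor between 0.027 and 0.037 m and angle between w100_mid's own z axis and vertical below 0.15 rad) and (x of w50_mid in the frame of pan_right_floor between -0.08 and 0.08 m and y of w50_mid in the frame of pan_right_floor between -0.08 and 0.08 m and z of w50_mid in the frame of pan_right_floor between 0.027 and 0.037 m and angle between w50_mid's own z axis and vertical below 0.15 rad) and height (world z) of w200_mid between 0 and 0.045 m) or ((x of w100_mid in the frame of pan_right_floor between -0.08 and 0.08 m and y of w100_mid in the frame of pan_right_floor between -0.08 and 0.08 m and z of w100_mid in the frame of pan_right_floor between 0.027 and 0.037 m and angle between w100_mid's own z axis and vertical below 0.15 rad) and (x of w200_mid in the frame of pan_right_floor between -0.08 and 0.08 m and y of w200_mid in the frame of pan_right_floor between -0.08 and 0.08 m and z of w200_mid in the frame of pan_right_floor between 0.027 and 0.037 m and angle between w200_mid's own z axis and vertical below 0.15 rad) and height (world z) of w50_mid between 0 and 0.045 m)) and angle between each of spool_mid, jar_mid, pyramid_mid's own z axis and vertical below 0.15 rad); the robot touches nothing.
It fails at once if the spool, jar or pyramid is shifted by more than 50 mm (distance of any of spool_mid, jar_mid, pyramid_mid from where it was at the start of the episode above 0.05 m).
It fails at once if the cup or the tray is shifted by more than 50 mm (distance of any of cup, tray from where it was at the start of the episode above 0.05 m).
It fails at once if a weight is let go over a pan with its foot more than 15 mm above it (dropped, or left on top of the object) ((x of w50_mid in the frame of pan_left_floor between -0.08 and 0.08 m and y of w50_mid in the frame of pan_left_floor between -0.08 and 0.08 m and z of w50_mid in the frame of pan_left_floor above 0.047 m and contact force between the fingers and w50 below 0.05 N) or (x of w50_mid in the frame of pan_right_floor between -0.08 and 0.08 m and y of w50_mid in the frame of pan_right_floor between -0.08 and 0.08 m and z of w50_mid in the frame of pan_right_floor above 0.047 m and contact force between the fingers and w50 below 0.05 N) or (x of w100_mid in the frame of pan_left_floor between -0.08 and 0.08 m and y of w100_mid in the frame of pan_left_floor between -0.08 and 0.08 m and z of w100_mid in the frame of pan_left_floor above 0.047 m and contact force between the fingers and w100 below 0.05 N) or (x of w100_mid in the frame of pan_right_floor between -0.08 and 0.08 m and y of w100_mid in the frame of pan_right_floor between -0.08 and 0.08 m and z of w100_mid in the frame of pan_right_floor above 0.047 m and contact force between the fingers and w100 below 0.05 N) or (x of w200_mid in the frame of pan_left_floor between -0.08 and 0.08 m and y of w200_mid in the frame of pan_left_floor between -0.08 and 0.08 m and z of w200_mid in the frame of pan_left_floor above 0.047 m and contact force between the fingers and w200 below 0.05 N) or (x of w200_mid in the frame of pan_right_floor between -0.08 and 0.08 m and y of w200_mid in the frame of pan_right_floor between -0.08 and 0.08 m and z of w200_mid in the frame of pan_right_floor above 0.047 m and contact force between the fingers and w200 below 0.05 N)).
It also fails if it takes over 64 s, if anything falls off the work surface, if the arm or the gripper's body presses on something with over 40 N, if the wrist force passes 120 N, or if a joint passes its speed limit or range.

## Working session

There is one attempt and no reset: what is moved stays moved. The work goes in short steps, Python scripts to look and compute and a tool call to move; the robot and the scene stay as the last step left them, time stands still between calls to the robot, and variables do not carry over. Pictures are saved under pics/ and viewed, at most 10 in all, crops included, and the job is handed in when it is done.

Besides the shell and the picture viewer there is one more tool, called after "Call:" by a JSON object that holds its "op" and its "data", one argument or row to a line. arm_command: Moves the arm, as the interface text tells. Its arguments: {"type":"object","properties":{"series":{"type":"array","items":{"type":"number"}}},"required":["series"]}

```bash
mkdir -p pics; ls
python3 - <<'E'
from cell import monitor, viewer
import cv2,numpy as np
for n in("scene","top"):
    im,d=viewer.get_image(n); cv2.imwrite(f"pics/{n}0.png",im[:,:,::-1]); np.savez(f"{n}0.npz",im=im,d=d,**viewer.camera_model(n))
    print(n,viewer.camera_model(n))
s=monitor.read_state();print(s)
E
```

```text
pics
scene {'mtx': array([[588.58850557,   0.        , 317.28177754],
       [  0.        , 588.58850557, 233.87335868],
       [  0.        ,   0.        ,   1.        ]]), 'R': array([[ 6.26357578e-01,  7.79535722e-01, -4.92510154e-04],
       [ 5.97372635e-01, -4.80395106e-01, -6.42157673e-01],
       [-5.00821445e-01,  4.01926112e-01, -7.66572424e-01]]), 't': array([-374.207613  , -271.12232907, 1756.74976913])}
top {'mtx': array([[437.23467675,   0.        , 313.57071336],
       [  0.        , 437.23467675, 236.78363615],
       [  0.        ,   0.        ,   1.        ]]), 'R': array([[ 0.01362807, -0.99989044, -0.00577836],
       [-0.9745262 , -0.01198815, -0.22395305],
       [ 0.22385924,  0.00868321, -0.9745828 ]]), 't': array([  26.56284327,  595.32641131, 1087.6263625 ])}
{'clock': 0.1, 'qpos': array([ 1.25221488,  0.62923695,  0.03846916,  1.51825214, -0.02698839,
        0.99631813, -0.01997096]), 'qd': array([-0.0002269 , -0.00134562,  0.00027196, -0.00369164,  0.00025757,
        0.00054383,  0.00022706]), 'tau': array([ 3.65231936e-03, -5.64535046e+01,  1.23081576e+00, -1.93975836e+01,
        1.13060034e-02,  5.43564674e-03, -1.94599937e-05]), 'eef_pos': array([ 162.43751809, -628.80194175,  230.4973894 ]), 'tool_rot': array([-3.13989717e+00,  4.00140062e-05,  2.52797453e-01]), 'force': array([ 0.64175645,  0.18235062, -0.04015446]), 'torque': array([0.00369169, 0.03149594, 0.03154818]), 'gripper_force': 0.0, 'width': 85.38724716205425}
```

View pics/scene0.png

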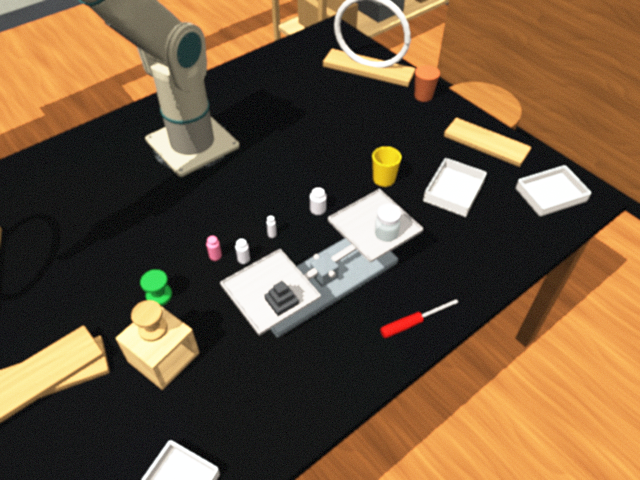

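View pics/top0.png

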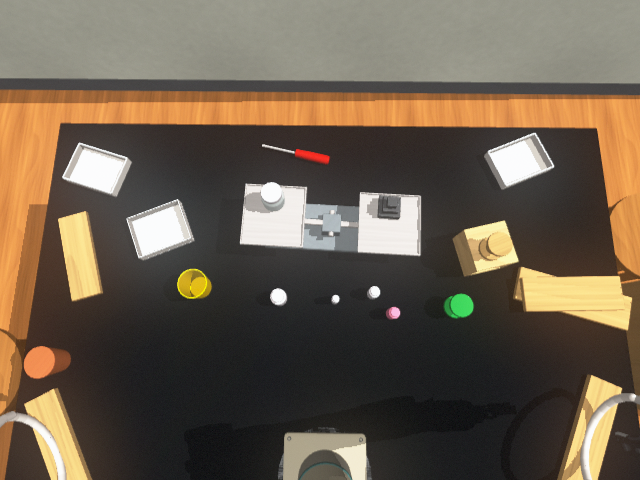

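Jar (300 g) stands on the left pan (top view 271,196) and the pyramid (450 g) on the right one (390,207). The left pan therefore lacks 150 g, so it needs the 100 g and 50 g weights.
Candidates in the top view: thick w200 (278,297), thin w50 (335,299), middle w100 (374,292) and the pink decoy (393,313), which is not meant. The green spool look-alike (459,306) is also left alone.

```bash
cat > h.py <<'E'
import numpy as np,cv2
from cell import viewer,monitor
def cloud(n,f=None):
    if f: z=np.load(f); im,d,m=z['im'],z['d'],z
    else: im,d=viewer.get_image(n); m=viewer.camera_model(n)
    v,u=np.indices(d.shape); c=np.stack([u,v,np.ones_like(u)],-1)@np.linalg.inv(m['mtx']).T*d[...,None]
    P=(c-m['t'])@m['R']; P[d==0]=np.nan
    return im,P
def pix(m,X):
    c=m['R']@np.array(X,float)+m['t']; p=m['mtx']@c; return p[:2]/p[2]
E
python3 - <<'E'
from h import *
np.set_printoptions(precision=1,suppress=True)
P={}
for n in("top","scene"):
    im,P[n]=cloud(n,n+"0.npz")
I=np.load("top0.npz")['im']
for nm,(u,v) in dict(w200=(278,297),w50=(335,299),w100=(374,292),pink=(393,313),jar=(271,196),pyr=(390,207)).items():
    c=np.nanmedian(P['top'][v-2:v+3,u-2:u+3].reshape(-1,3),0); print(nm,c,I[v,u])
    for n in P:
        q=P[n].reshape(-1,3); k=(np.hypot(*(q[:,:2]-c[:2]).T)<32)&(q[:,2]>12)&(q[:,2]<90)
        if nm[0] in'wp' and nm!='pyr' and k.sum()>5:
            s=q[k]; (cx,cy),r=cv2.minEnclosingCircle(s[:,:2].astype(np.float32)); t=s[s[:,2]>s[:,2].max()-10]
            b=s[s[:,2]<50]
            print('  ',n,k.sum(),'zmax',s[:,2].max(),'circ',round(cx,1),round(cy,1),round(r,1),'topmean',t.mean(0),'zmin',s[:,2].min())
q=P['top'].reshape(-1,3)
for nm,y0,y1 in(('L',60,330),('R',-330,-60)):
    k=(q[:,2]>80)&(q[:,2]<125)&(q[:,1]>y0-100)&(q[:,1]<y1)&(q[:,0]>450)&(q[:,0]<800)
    s=q[k]; print(nm,k.sum(), np.percentile(s,[1,50,99],axis=0))
k=(q[:,2]>80)&(q[:,2]<125)&(q[:,0]>450)&(q[:,0]<850)
m=k.reshape(480,640).astype(np.uint8); nc,l,st,_=cv2.connectedComponentsWithStats(m)
for i in range(1,nc):
    if st[i,4]>300:
        s=q[(l==i).ravel()]; r=cv2.minAreaRect(s[:,:2].astype(np.float32)); print(st[i],r,'z',np.median(s[:,2]))
im=np.load("scene0.npz")['im'][170:290,180:350,::-1]; im2=I[260:340,250:420,::-1]
cv2.imwrite("pics/crop1.png",np.vstack([cv2.resize(im,(680,400)),cv2.resize(im2,(680,200))]))
E
```

```text
w200 [435.9 123.5  64.7] [251 252 252]
   top 220 zmax 67.4205612838677 circ 439.8 125.7 20.7 topmean [439.9 125.4  63.7] zmin 22.973417252011316
   scene 321 zmax 71.14153745358304 circ 444.3 124.4 22.5 topmean [443.1 125.6  65.6] zmin 12.163393050288217
w50 [432.8 -23.   61.8] [251 252 252]
   top 58 zmax 68.47914756481963 circ 436.1 -23.6 10.4 topmean [436.3 -23.6  63.8] zmin 12.055807790990194
   scene 138 zmax 68.67387191448455 circ 439.7 -25.6 12.3 topmean [439.2 -23.4  64.1] zmin 12.689567550514754
w100 [ 451.9 -123.6   63.4] [251 252 252]
   top 123 zmax 69.06307030736585 circ 455.5 -124.9 14.8 topmean [ 456.  -125.2   63.9] zmin 13.30489642810548
   scene 223 zmax 70.21303038853003 circ 460.3 -126.1 15.7 topmean [ 458.4 -125.2   65.4] zmin 12.760935794138303
pink [ 399.2 -170.7   63.6] [251 186 224]
   top 129 zmax 68.51825904572704 circ 403.3 -175.0 15.3 topmean [ 402.6 -175.1   63.8] zmin 12.02748420604635
   scene 228 zmax 69.90135389577819 circ 406.0 -176.0 16.2 topmean [ 405.6 -175.    65. ] zmin 12.214802380652579
jar [668.5 137.6 183.4] [251 252 252]
pyr [ 658.  -157.4  136.7] [66 62 62]
L 3322 [[558.9  59.  102.2]
 [629.8 136.2 108.9]
 [721.  220.7 117.2]]
R 4611 [[ 514.8 -423.4   85.1]
 [ 606.3 -190.7   92.3]
 [ 707.3  -83.1  116.5]]
[ 240  184   67   64 3290] ((642.6112060546875, 138.53811645507812), (160.9517364501953, 161.55093383789062), 87.29084014892578) z 108.97048873032921
[ 357  192   64   64 3519] ((628.269775390625, -161.70082092285156), (161.21876525878906, 161.4964599609375), 87.45142364501953) z 91.3900402036303
[ 461  220   58   52 1453] ((571.984619140625, -417.1021728515625), (110.51636505126953, 113.0337905883789), 13.995020866394043) z 100.25108034644545
```

View pics/crop1.png

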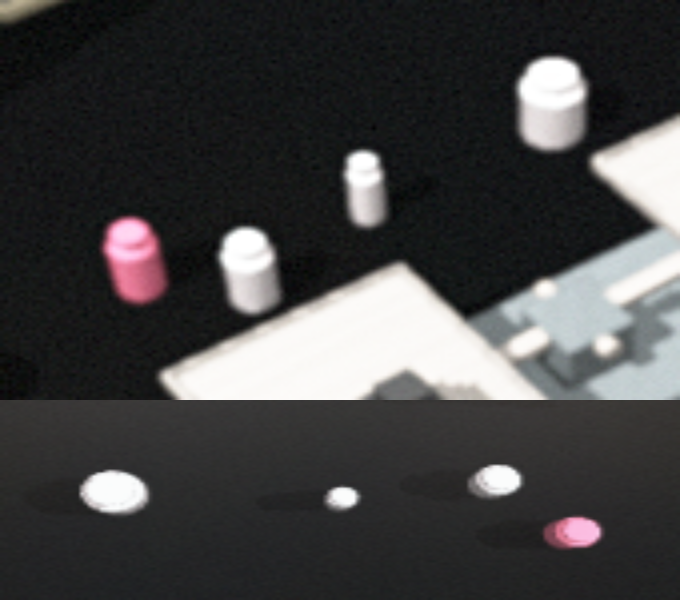

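The crop confirms it: pink decoy on the left, w100 (mid-thick, white) next to it, thin w50 in the centre and thick w200 on the right.
- w100 ≈ (456.5, -125), tops at 64.
- w50 ≈ (437, -23.5).
- Left pan centre (642.6, 138.5), z 109, so it is raised. Pan yaw is -2.7°.

Setting out for w100.

Call:
{"op": "arm_command", "data": {
  "series": [80,2.9,-2.9,0,0,80,5.8,-5.8,0,0,80,8.7,-8.7,0,0,80,11.6,-11.6,0,0,80,14.5,-14.5,0,0]
}}

```text
clock: 0.52
eef_pos: [267.2, -450.7, 231.0]
tool_rot: [-3.141, 0.0, 0.252]
force: [0.9, 0.0, 0.3]
width: 68.3
gripper_force: 0.0
```

Call:
{"op": "arm_command", "data": {
  "series": [80,2.9,-2.9,0,0,80,5.8,-5.8,0,0,80,8.7,-8.7,0,0,80,11.6,-11.6,0,0,80,14.5,-14.5,0,0]
}}

```text
clock: 0.93
eef_pos: [371.3, -274.1, 231.2]
tool_rot: [-3.141, 0.0, 0.253]
force: [0.6, -0.8, -0.1]
width: 68.4
gripper_force: 0.0
```

Call:
{"op": "arm_command", "data": {
  "series": [70,2.4,-2.5,1.6,4,70,4.8,-5.0,3.2,8,70,7.2,-7.5,4.8,12,70,9.7,-10,6.4,17,70,12.1,-12.5,8,17]
}}

```text
clock: 1.35
eef_pos: [457.4, -123.1, 150.5]
tool_rot: [3.141, -0.0, -0.048]
force: [0.5, -0.6, -0.0]
width: 59.7
gripper_force: 0.0
```

Call:
{"op": "arm_command", "data": {
  "series": [70,0,0.2,2,0,70,0,0.2,4,0,70,0,0.2,6,0,70,0,0.2,6.5,0,70,0,0.2,6.5,0]
}}

```text
clock: 1.77
eef_pos: [455.4, -126.5, 85.0]
tool_rot: [-3.141, 0.004, -0.044]
force: [0.0, 0.5, -0.2]
width: 59.6
gripper_force: 0.0
```

Run:
```python
from h import *
a,_=viewer.get_image("scene"); b,_=viewer.get_image("top")
cv2.imwrite("pics/s1.png",np.hstack([cv2.resize(a[150:300,170:330,::-1],(400,375)),cv2.resize(b[220:340,310:440,::-1],(400,375))]))
print(monitor.read_state()['eef_pos'])
for n in("scene","top"): print(pix(viewer.camera_model(n),monitor.read_state()['eef_pos']),pix(viewer.camera_model(n),(456.5,-125.2,64)))
```

```text
[ 456.83002004 -127.05115913   86.7506393 ]
[239.17897461 236.83742689] [240.69598691 242.37035473]
[376.65664498 289.14071273] [374.74880691 290.20680945]
```

View pics/s1.png

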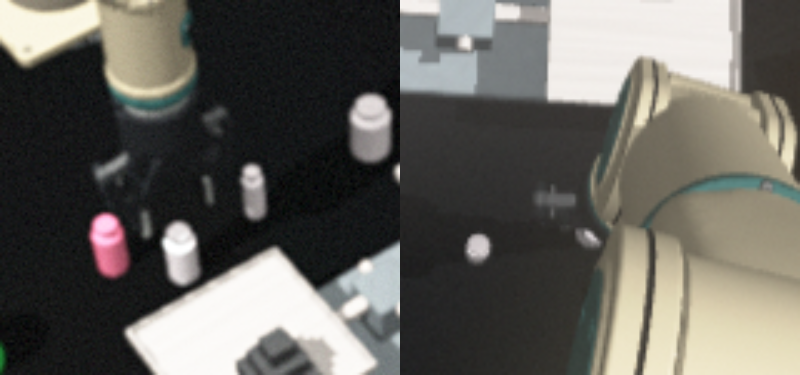

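The scene crop shows the fingers (147,225 and 208,190) straddling the white w100 at (181,253). Pink is clear on the left. Descending and gripping.

Call:
{"op": "arm_command", "data": {
  "series": [70,0,0,2,0,70,0,0,4,0,70,0,0,5.5,0,70,0,0,6.8,0,70,0,0,6.8,0]
}}

```text
clock: 2.28
eef_pos: [456.0, -127.0, 17.8]
tool_rot: [-3.14, 0.002, -0.044]
force: [-0.3, -0.2, -1.6]
width: 59.9
gripper_force: 0.0
```

Call:
{"op": "arm_command", "data": {
  "series": [20,0,0,0,0,20,0,0,0,0,20,0,0,0,0,20,0,0,0,0,20,0,0,0,0]
}}

```text
clock: 2.7
eef_pos: [457.4, -127.0, 19.5]
tool_rot: [3.142, -0.001, -0.044]
force: [-0.2, 0.0, 6.3]
width: 28.6
gripper_force: 59.4
```

Call:
{"op": "arm_command", "data": {
  "series": [20,0,0,-3,0,20,0,0,-7,0,20,0,0,-11,0,20,1,-3,-13,0,20,2.5,-6,-15,0]
}}

```text
clock: 3.12
eef_pos: [483.5, -69.8, 171.1]
tool_rot: [3.14, -0.001, -0.05]
force: [0.6, 0.6, -1.5]
width: 28.2
gripper_force: 59.6
```

Call:
{"op": "arm_command", "data": {
  "series": [20,1.6,-3.6,0,0,20,3.2,-7.2,0,0,20,4.8,-10.8,0,0,20,6.4,-14.4,0,0,20,8,-18,0,0]
}}

```text
clock: 3.53
eef_pos: [572.5, 109.8, 168.9]
tool_rot: [3.141, 0.0, -0.044]
force: [1.6, -1.2, -0.9]
width: 28.2
gripper_force: 59.6
```

Call:
{"op": "arm_command", "data": {
  "series": [20,1,-2.5,0,0,20,2,-5,0,0,20,3,-7,0,0,20,3.1,-7.2,0,0,20,3.1,-7.2,0,0]
}}

```text
clock: 3.95
eef_pos: [606.2, 180.4, 168.2]
tool_rot: [3.141, 0.001, -0.042]
force: [-0.3, -0.8, -1.5]
width: 28.3
gripper_force: 59.6
```

Run:
```python
from h import *
a,A=cloud("scene"); b,B=cloud("top")
cv2.imwrite("pics/s2.png",np.hstack([cv2.resize(a[100:260,300:460,::-1],(400,400)),cv2.resize(b[150:310,220:380,::-1],(400,400))]))
s=monitor.read_state();print(s['eef_pos'],s['tool_rot'],s['width'],s['gripper_force'])
for n in("scene","top"): print(pix(viewer.camera_model(n),s['eef_pos']))
```

```text
[605.646375   177.28188399 168.29489782] [ 3.14000278e+00  1.69475459e-03 -4.52796111e-02] 28.586193390778874 59.62971430897596
[377.69718991 190.62011762]
[254.45333999 222.4772074 ]
```

View pics/s2.png

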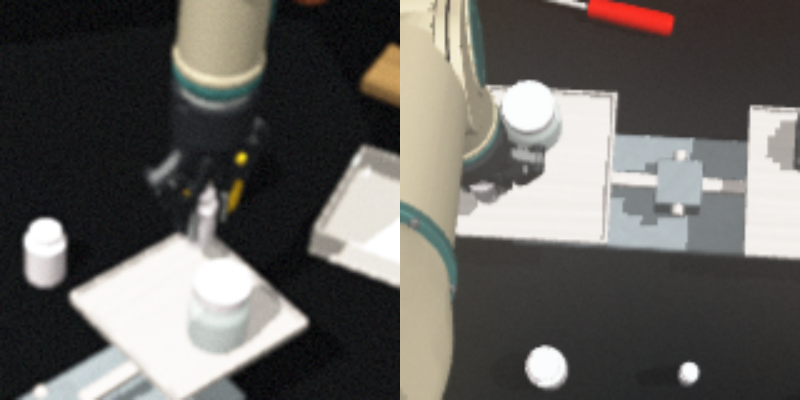

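The weight is held upright (scene crop 207,215) over the near-left part of the left pan, with the jar clear. Lowering about 40 mm.

Call:
{"op": "arm_command", "data": {
  "series": [20,0,0,1.5,0,20,0,0,2.6,0,20,0,0,3.3,0,20,0,0,3.7,0,20,0,0,3.8,0]
}}

```text
clock: 4.47
eef_pos: [605.4, 178.2, 129.3]
tool_rot: [3.141, 0.003, -0.045]
force: [0.7, 0.5, -0.6]
width: 28.0
gripper_force: 59.6
```

Call:
{"op": "arm_command", "data": {
  "series": [20,0,0,0.1,0,20,0,0,0.2,0,20,0,0,0.3,0,20,0,0,0.4,0,20,0,0,0.4,0]
}}

```text
clock: 4.88
eef_pos: [606.4, 178.9, 126.5]
tool_rot: [-3.141, 0.0, -0.044]
force: [0.1, -0.7, -0.4]
width: 28.4
gripper_force: 59.8
```

Run:
```python
from h import *
z=[]
for i in range(3):
    b,B=cloud("top"); p=B[236:243,288:303].reshape(-1,3); q=B[236:246,370:412].reshape(-1,3); z.append((np.nanmedian(p,0).round(1),np.nanmedian(q,0).round(1)))
print(*z); s=monitor.read_state();print(s['eef_pos'],s['force'])
```

```text
(array([579.7,  81.1, 107.3]), array([ 581.8, -164.7,   92.8])) (array([579.8,  81.1, 107.1]), array([ 581.6, -163.3,   93.2])) (array([579.5,  81.2, 107.3]), array([ 581.2, -163.3,   93.2]))
[606.41845565 178.92683009 126.53214865] [ 0.90304464 -0.83771027 -0.15928913]
```

The pan has been pushed down about 2 mm from its stop, so the foot is standing on it. Releasing and rising.

Call:
{"op": "arm_command", "data": {
  "series": [52,0,0,0,0,52,0,0,0,0,52,0,0,0,0,52,0,0,0,0,52,0,0,0,0]
}}

```text
clock: 5.45
eef_pos: [606.1, 179.1, 126.3]
tool_rot: [-3.141, 0.001, -0.044]
force: [0.6, 0.0, 1.3]
width: 44.5
gripper_force: 0.0
```

Call:
{"op": "arm_command", "data": {
  "series": [52,0,0,-1,0,52,0,0,-3,0,52,0,0,-6,0,52,0,0,-8,0,52,-1,2,-9,0]
}}

```text
clock: 5.87
eef_pos: [598.4, 164.4, 219.9]
tool_rot: [-3.136, -0.006, -0.039]
force: [1.5, 1.1, -0.5]
width: 44.4
gripper_force: 0.0
```

Call:
{"op": "arm_command", "data": {
  "series": [52,-2.5,3.1,0,0,52,-5,6.2,0,0,52,-7.5,9.3,0,0,52,-10,12.4,0,0,52,-12.5,15.6,0,0]
}}

```text
clock: 6.28
eef_pos: [462.4, 8.1, 217.2]
tool_rot: [-3.141, -0.0, -0.043]
force: [0.3, -0.8, -0.4]
width: 44.5
gripper_force: 0.0
```

Call:
{"op": "arm_command", "data": {
  "series": [52,-2.5,3.2,0.5,0,52,-2.5,3.2,4,0,52,-2.5,3.2,8,0,52,-2.5,3.2,12,0,52,-2.5,3.2,13,0]
}}

```text
clock: 6.7
eef_pos: [434.8, -21.8, 83.1]
tool_rot: [-3.141, 0.007, -0.045]
force: [-0.5, -0.4, 0.8]
width: 44.1
gripper_force: 0.0
```

Run:
```python
from h import *
a,A=cloud("scene"); b,B=cloud("top")
cv2.imwrite("pics/s3.png",np.hstack([cv2.resize(a[130:290,230:390,::-1],(400,400)),cv2.resize(b[170:330,220:380,::-1],(400,400))]))
s=monitor.read_state();print(s['eef_pos'],s['tool_rot'],s['width'])
pl=B[236:243,288:303].reshape(-1,3); q=B[236:246,370:412].reshape(-1,3); print(np.nanmedian(pl,0),np.nanmedian(q,0))
for P,n in((A,'scene'),(B,'top')):
    q=P.reshape(-1,3)
    for c,z0,z1 in(((437.3,-23.5),12,70),((606,178),118,180)):
        k=(np.hypot(*(q[:,:2]-c).T)<24)&(q[:,2]>z0)&(q[:,2]<z1)
        if k.sum()>5: s_=q[k]; print(n,c,k.sum(),cv2.minEnclosingCircle(s_[:,:2].astype(np.float32)),s_[:,2].max())
```

```text
[435.8182986  -21.9115531   84.93146873] [-3.14122513  0.00529032 -0.04470842] 44.46891709260607
[578.92740983  81.13274878 108.92730954] [ 582.49325036 -165.4138146    91.12272251]
scene (437.3, -23.5) 136 ((441.1054382324219, -24.100318908691406), 11.513809204101562) 69.54146292838074
scene (606, 178) 249 ((608.925048828125, 176.90919494628906), 16.084579467773438) 178.8848555650366
top (606, 178) 156 ((603.4144897460938, 179.0721893310547), 14.663707733154297) 176.51573444102058
```

View pics/s3.png

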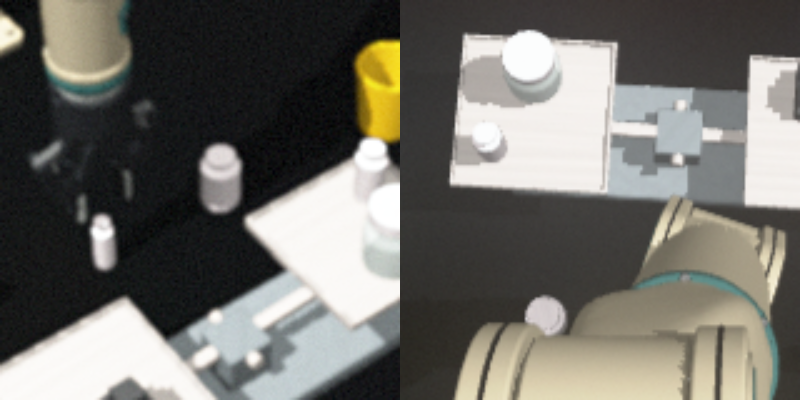

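w100 stands upright on the pan (top crop 487,140), clear of the jar at (530,65). The open fingers (scene crop 82,208 and 127,185) straddle w50 (104,243). Descending.

Call:
{"op": "arm_command", "data": {
  "series": [52,0.1,0.1,2,0,52,0.1,0.1,4,0,52,0.1,0.1,5.5,0,52,0.1,0.1,6.6,0,52,0.1,0.1,6.6,0]
}}

```text
clock: 7.22
eef_pos: [440.1, -22.5, 21.6]
tool_rot: [-3.14, -0.003, -0.044]
force: [-0.1, 1.4, -0.5]
width: 44.1
gripper_force: 0.0
```

Call:
{"op": "arm_command", "data": {
  "series": [10,0,0,0,0,10,0,0,0,0,10,0,0,0,0,10,0,0,0,0,10,0,0,0,0]
}}

```text
clock: 7.63
eef_pos: [439.0, -22.5, 21.5]
tool_rot: [-3.14, -0.001, -0.044]
force: [-0.1, 0.8, 7.6]
width: 19.2
gripper_force: 59.5
```

Call:
{"op": "arm_command", "data": {
  "series": [10,0,0,-3,0,10,0,0,-7,0,10,0,0,-11,0,10,0,0,-14,0,10,1.5,-1.2,-15,0]
}}

```text
clock: 8.05
eef_pos: [452.4, -14.2, 174.6]
tool_rot: [3.142, -0.002, -0.049]
force: [0.5, 0.4, -0.9]
width: 19.0
gripper_force: 58.9
```

Call:
{"op": "arm_command", "data": {
  "series": [10,3,-2.6,0,0,10,6,-5.2,0,0,10,9,-7.7,0,0,10,12,-10.2,0,0,10,14.4,-12.3,0,0]
}}

```text
clock: 8.47
eef_pos: [604.6, 107.1, 170.6]
tool_rot: [-3.141, 0.001, -0.043]
force: [1.4, -1.2, -0.4]
width: 19.4
gripper_force: 58.9
```

Call:
{"op": "arm_command", "data": {
  "series": [10,0,0,0,0,10,0,0,0.5,0,10,0,0,1.5,0,10,0,0,2,0,10,0,0,2,0]
}}

```text
clock: 8.88
eef_pos: [600.7, 103.9, 148.7]
tool_rot: [3.141, 0.005, -0.046]
force: [-0.3, -0.1, -0.8]
width: 19.1
gripper_force: 58.8
```

Run:
```python
from h import *
a,A=cloud("scene"); b,B=cloud("top")
cv2.imwrite("pics/s4.png",np.hstack([cv2.resize(a[100:260,300:460,::-1],(400,400)),cv2.resize(b[150:310,220:380,::-1],(400,400))]))
s=monitor.read_state();print(s['eef_pos'],s['tool_rot'],s['width'],s['gripper_force'])
```

```text
[602.0663163  104.16675038 150.02682649] [-3.14151663e+00  2.30342700e-03 -4.56926870e-02] 19.375662753946674 58.84181784465909
```

View pics/s4.png

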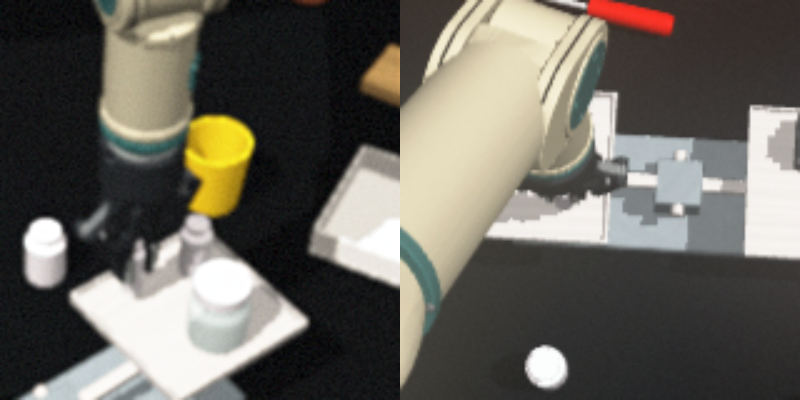

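w50 is held upright between the fingers (scene crop about 150,265), beside w100 (197,245) and clear of the jar. Lowering onto the pan a few mm past first contact; the pan will give.

Call:
{"op": "arm_command", "data": {
  "series": [10,0,0,0.7,0,10,0,0,1.2,0,10,0,0,1.6,0,10,0,0,1.8,0,10,0,0,2,0]
}}

```text
clock: 9.4
eef_pos: [602.7, 105.1, 129.8]
tool_rot: [-3.141, 0.002, -0.044]
force: [-0.7, -0.2, -0.7]
width: 19.7
gripper_force: 59.0
```

Call:
{"op": "arm_command", "data": {
  "series": [10,0,0,0.1,0,10,0,0,0.2,0,10,0,0,0.3,0,10,0,0,0.4,0,10,0,0,0.4,0]
}}

```text
clock: 9.82
eef_pos: [602.9, 105.1, 126.1]
tool_rot: [-3.141, 0.001, -0.044]
force: [0.4, -0.7, 0.1]
width: 19.0
gripper_force: 59.0
```

```bash
cat > pans.py <<'E'
from h import *
for i in range(2):
    b,B=cloud("top"); print(*[np.nanmedian(B[v:v+9,u:u+30].reshape(-1,3),0).round(1) for u,v in((250,233),(375,236))])
s=monitor.read_state();print(s['eef_pos'],s['force'])
E
python3 pans.py
```

```text
[579.  135.4 105.3] [ 582.6 -161.2   95.3]
[579.2 135.4 105.7] [ 582.3 -161.3   95.5]
[602.89996533 105.090566   126.29371816] [-0.38947711 -0.11360346 -0.02284884]
```

The pans now read about +5 and -5 mm, so w50 is bearing on the pan. Releasing and withdrawing.

Call:
{"op": "arm_command", "data": {
  "series": [45,0,0,0,0,45,0,0,0,0,45,0,0,0,0,45,0,0,0,0,45,0,0,0,0]
}}

```text
clock: 10.33
eef_pos: [603.0, 105.1, 126.3]
tool_rot: [-3.141, 0.001, -0.044]
force: [0.4, -0.2, -0.1]
width: 38.2
gripper_force: 0.0
```

Call:
{"op": "arm_command", "data": {
  "series": [45,0,0,-1,0,45,0,0,-3,0,45,0,0,-6,0,45,0,0,-9,0,45,0,0,-12,0]
}}

```text
clock: 10.75
eef_pos: [602.8, 104.7, 248.2]
tool_rot: [3.141, 0.001, -0.045]
force: [1.0, 0.4, -0.5]
width: 38.6
gripper_force: 0.0
```

Call:
{"op": "arm_command", "data": {
  "series": [45,-4,0,0,0,45,-8,0,0,0,45,-12,0,0,0,45,-15,0,0,0,45,-15,0,0,0]
}}

```text
clock: 11.17
eef_pos: [446.1, 111.9, 246.3]
tool_rot: [-3.138, 0.009, -0.044]
force: [-0.4, 0.7, -0.1]
width: 38.4
gripper_force: 0.0
```

Call:
{"op": "arm_command", "data": {
  "series": [45,0,0,0,0,45,0,0,0,0,45,0,0,0,0,45,0,0,0,0,45,0,0,0,0]
}}

```text
clock: 11.58
eef_pos: [454.1, 111.3, 246.4]
tool_rot: [3.141, 0.0, -0.045]
force: [-0.5, 0.8, 0.5]
width: 38.6
gripper_force: 0.0
```

Call:
{"op": "arm_command", "data": {
  "series": [45,0,0,0,0,45,0,0,0,0,45,0,0,0,0,45,0,0,0,0,45,0,0,0,0]
}}

```text
clock: 12.0
eef_pos: [453.2, 111.6, 246.4]
tool_rot: [-3.141, 0.001, -0.044]
force: [-0.8, 0.1, 0.6]
width: 38.5
gripper_force: 0.0
```

```bash
python3 pans.py
python3 - <<'E'
from h import *
a,A=cloud("scene"); b,B=cloud("top")
cv2.imwrite("pics/s5.png",np.hstack([cv2.resize(a[100:260,300:460,::-1],(400,400)),cv2.resize(b[150:310,220:380,::-1],(400,400))]))
E
```

```text
[463.6  94.  634.5] [ 581.6 -160.3   99.8]
[463.5  93.5 634.5] [ 581.5 -159.6   99.6]
[453.14487455 111.64326411 246.40901897] [-0.46725234  0.09730328 -0.08024485]
```

View pics/s5.png

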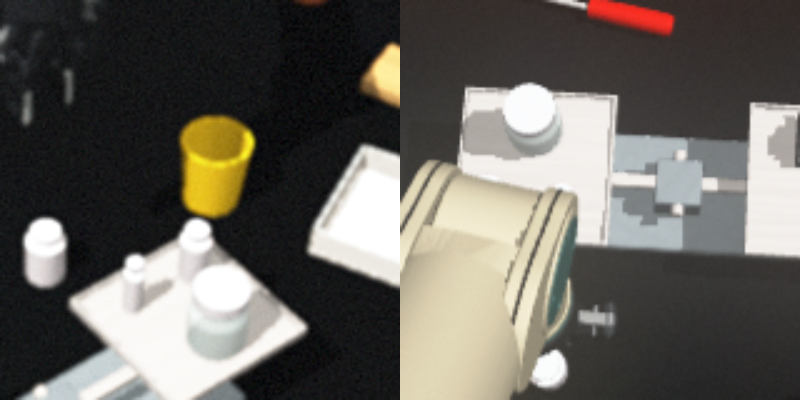

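The scene crop shows w100 (197,250) and w50 (134,285) upright on the left pan beside the jar. The spare w200 is on the bench, and the cup and tray are untouched. The right pan is at 99.7 mm, which is level, and the arm is clear. Handing in.

```bash
python3 -c "
from cell import workorder
print(workorder.finish_job())"
```

```text
the job is handed in; nothing more can be done
None
```

The 100 g and 50 g weights stand upright beside the jar on the left pan, the right pan read level (99.7 mm) in the last camera check, and the job was handed in at about 12 s; no verdict came back.

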